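# Set the charge selector by clicks and load the flat cell

## Robot

A 7-joint arm with a two-finger parallel gripper is mounted at the origin on the work surface. World frame = base frame: x ahead of the robot, y to its left, z up, the work surface at z = 0. Lengths are in m, angles in rad, forces in N, time in s.
With the tool pointing down it reaches from about 0.4 to 0.85 m from the base axis. Payload 10.4 kg.
Tool frame: the origin (TCP) lies between the finger pads; the fingertips stand 14 mm ahead of it and the grasp point (between the pads) lies 5 mm behind it; z points along the fingers, y is the line along which they close (so a half turn about z gives the same grasp; the last joint's range is limited). The gripper opens to 87 mm and grips with 3 to 60 N. Pads are 19 mm wide; open, the fingers measure 117 mm over their backs; the gripper's body (75 mm by 190 mm) begins 51 mm behind the grasp point.
Start: joints at [-1.139, 0.332, -0.065, 1.46, 0.022, 1.35, -0.088], TCP at [0.275, 0.561, 0.207] pointing down, gripper open.
Joint ranges: [-2.6, 2.6], [-0.5, 2.12], [-1.47, 1.34], [0.16, 2.42], [-1.27, 4.41], [0.06, 2.06], [-2.6, 2.6]. Speed limits (rad/s): [2.22, 2.22, 2.79, 2.79, 3.14, 3.14, 3.14].

## Interface

Orientations are given as a unit quaternion [x, y, z, w].
In Python, from station import status, optics, hand_in gives the robot as it stands. The module is installed in compiled form; this text tells all that it offers.
- The arm moves only by the shell command python3 -m crank 'ROWS' [FORCE]. ROWS is JSON, a list of rows, each a list of 7 numbers: the shift along the tool's x, y, z as a fraction of full scale, then the turn, a rotation vector about the tool's x, y, z as a fraction of full scale, then the gripper command: -1 is shut, 1 is fully open, values between are in proportion. A call has 1 to 20 rows; each row is the pose to reach, as a shift and turn from the pose commanded when the call began, along the tool's axes at that moment; what a row does not reach only later rows make up. Full scale, the value 1, is 100 mm for a shift and pi/2 rad for a turn. A row lasts 1/10 s, in which the tool goes at most 50 mm and 8.59 degrees, less where a joint would pass 70% of its speed; a pose out of reach is approached as far as the arm can. A call with a number of a shift or a turn outside -1 to 1 is refused whole. A call with a gripper value outside its range is refused whole. The fingers move at their own pace and stop on an object; FORCE is the grip in N (left out, the last holds). Time passes only in rows, so rows that repeat a pose let the fingers close. It gives the time, the measured TCP pose, the force, the opening and the grip force at its end, in the units of the state.
- status.observe(): the state, without advancing time (a new reading comes with each control period).
- optics.camera(name): name is "scene" or "top" or "wrist"; returns a dict with "image" (480x640x3 uint8, red, green, blue), "camera_matrix" (3x3 intrinsics, pixels), "world_from_camera" (4x4, takes a point from camera to world coordinates). Camera axes: x right, y down, z forward; pixel columns grow to the right and rows downward; lengths in m; the calibration is good to about 2 mm. A picture is of the moment at which its call begins. There is no depth.
- hand_in(): hands the job in; it is judged then, once.
The state is a dict: "time_s": time; "qpos": joint angles; "joint_vel": joint speeds; "joint_efforts": joint torques, N m; "position": TCP position; "tool_rot": TCP orientation; "ft_force": force on the tool from outside, world axes, zero at the start; "ft_torque": the same for the moment, N m; "width": finger opening in m; "grip_force": force on a finger pad.
Only numpy, scipy, OpenCV 4.12 (cv2) and the standard library are available. Lean on these libraries where they do the work, as an engineer would, in place of code of your own. Each camera call takes 0.05 s, during which the arm holds its last target. There are 200 camera calls.

## Task

The cell standing alone on the round cork pad needs charging. With the cell still on the pad, first turn the charger's lever switch so that it rests in the right click, counted clockwise from the off stop: 4 for the thin cell, 6 for the middle one, 8 for the thick one. Then stand that cell fully home in the charger well of its own diameter, leaving the switch as set, the two spare cells standing where they are, and the other things on the bench undisturbed.

Things in the scene. Friction and masses are not known exactly. Their poses are not given: they have to be found in the camera images.
- charger: grey desktop cell charger fixed to the bench, 170 mm (its x) by 230 mm (its y), flat deck 45 mm above the bench. Origin: centre of its underside, z up. The half towards its -y carries the lever switch, the strip along its +y edge has three wells in a row along x, growing in diameter towards +x, 50 mm apart
- dial_axis (a point): point on the switch's vertical axis, at deck height; axes as the charger's. The lever points from here at (150 degrees minus the joint angle), counter-clockwise from the charger's +x. Black ticks on the silver plate mark the clicks, longer ones 0, 4, 6 and 8
- selector (a joint): angle of the lever switch in rad: 0 at the off stop, growing clockwise seen from above to a stop at 5.236 (click 10); a click every 0.5236 (30 degrees). A sprung roller holds each click: about 0.22 N m (5 N at 46 mm from the axis) lifts it out, falling to nothing half way, where it can hang within 2 to 3 degrees; beyond, it snaps to the next click; let go before and it springs back
- lever_tip (a point): the end of the lever, 55 mm from the switch's axis and 15 mm above the deck; its x axis points outward along the lever. The black switch has a round hub of 20 mm radius and one radial lever arm, 12 mm wide, reaching 60 mm from the axis; hub and arm span 4 to 26 mm above the deck. Nothing else stands on the deck within 80 mm of the axis
- well_thin (a point): centre of the floor of the thin well, a round hole 20.5 mm wide and 30 mm deep with a 2 mm chamfer, for the 18 mm cell; x = -50, y = 80 mm in the charger's frame. z up; its mouth (the deck) is 30 mm above this point
- well_mid (a point): centre of the floor of the middle well, a round hole 28.5 mm wide and 30 mm deep with a 2 mm chamfer, for the 26 mm cell; x = 0, y = 80 mm in the charger's frame. z up; its mouth (the deck) is 30 mm above this point
- well_thick (a point): centre of the floor of the thick well, a round hole 34.5 mm wide and 30 mm deep with a 2 mm chamfer, for the 32 mm cell; x = 50, y = 80 mm in the charger's frame. z up; its mouth (the deck) is 30 mm above this point
- cell_thin: the thin of three upright round cells in plain pale wrap: 18 mm diameter, 65 mm high with the small steel nub (8 mm wide, 2 mm high) on its top; 47 g, give or take a third. Origin: centre of its underside, z up its axis. It stands on the cork pad or on the plywood board
- cell_mid: the middle of three upright round cells in plain pale wrap: 26 mm diameter, 65 mm high with the small steel nub (12 mm wide, 2 mm high) on its top; 90 g, give or take a third. Origin: centre of its underside, z up its axis. It stands on the cork pad or on the plywood board
- cell_thick: the thick of three upright round cells in plain pale wrap: 32 mm diameter, 65 mm high with the small steel nub (14 mm wide, 2 mm high) on its top; 140 g, give or take a third. Origin: centre of its underside, z up its axis. It stands on the cork pad or on the plywood board
- pad: fixed round cork pad, 72 mm diameter, 5 mm thick; origin at the centre of its underside. The cell on it is the one to charge
- board: fixed plywood board, 90 by 150 mm, 5 mm thick, on which the two spare cells stand about 75 mm apart along its y; origin at the centre of its underside
- jar: bystander: glass jar with a steel lid, 60 mm wide, 85 mm high; origin under its centre
- driver: bystander: screwdriver with a black handle lying on the bench, 190 mm long along its x, tip towards +x
- tape: bystander: roll of grey tape lying flat, 84 mm wide, 24 mm high; origin under its centre
Things that resemble listed ones, but are neither listed nor needed, are in the scene too. Several things have the shape of the pad; the one meant has the colours described above.

How it is judged:
On the way:
1. the switch rests in the click that belongs to the cell on the cork pad (4 thin, 6 middle, 8 thick), that cell still standing on the pad (((value of joint selector between 1.9644 and 2.2244 rad and velocity of joint selector between -0.1 and 0.1 rad/s and horizontal distance between cell_thin and pad below 0.04 m and height (world z) of cell_thin below 0.01 m and angle between cell_thin's own z axis and vertical below 0.1 rad) or (value of joint selector between 3.0116 and 3.2716 rad and velocity of joint selector between -0.1 and 0.1 rad/s and horizontal distance between cell_mid and pad below 0.04 m and height (world z) of cell_mid below 0.01 m and angle between cell_mid's own z axis and vertical below 0.1 rad) or (value of joint selector between 4.0588 and 4.3188 rad and velocity of joint selector between -0.1 and 0.1 rad/s and horizontal distance between cell_thick and pad below 0.04 m and height (world z) of cell_thick below 0.01 m and angle between cell_thick's own z axis and vertical below 0.1 rad))), for 0.4 s.
At the end, for the whole second after the job is handed in: pad's cell at rest in its own well: within 3 mm of the floor, 4 mm of its axis, 0.12 rad of upright; switch at rest within 0.13 rad of click 4 (thin), 6 (middle) or 8 (thick); both spare cells upright within 20 mm of their start; jar, screwdriver, tape within 30 mm of theirs (((value of joint selector between 1.9644 and 2.2244 rad and velocity of joint selector between -0.1 and 0.1 rad/s and horizontal distance between cell_thin and well_thin below 0.004 m and z of cell_thin in the frame of well_thin below 0.003 m and angle between cell_thin's own z axis and vertical below 0.12 rad and linear speed of cell_thin below 0.02 m/s and distance of each of cell_mid, cell_thick from where it was at the start of the episode below 0.02 m and angle between each of cell_mid, cell_thick's own z axis and vertical below 0.1 rad and horizontal distance between each of cell_mid, cell_thick and pad above 0.05 m) or (value of joint selector between 3.0116 and 3.2716 rad and velocity of joint selector between -0.1 and 0.1 rad/s and horizontal distance between cell_mid and well_mid below 0.004 m and z of cell_mid in the frame of well_mid below 0.003 m and angle between cell_mid's own z axis and vertical below 0.12 rad and linear speed of cell_mid below 0.02 m/s and distance of each of cell_thin, cell_thick from where it was at the start of the episode below 0.02 m and angle between each of cell_thin, cell_thick's own z axis and vertical below 0.1 rad and horizontal distance between each of cell_thin, cell_thick and pad above 0.05 m) or (value of joint selector between 4.0588 and 4.3188 rad and velocity of joint selector between -0.1 and 0.1 rad/s and horizontal distance between cell_thick and well_thick below 0.004 m and z of cell_thick in the frame of well_thick below 0.003 m and angle between cell_thick's own z axis and vertical below 0.12 rad and linear speed of cell_thick below 0.02 m/s and distance of each of cell_thin, cell_mid from where it was at the start of the episode below 0.02 m and angle between each of cell_thin, cell_mid's own z axis and vertical below 0.1 rad and horizontal distance between each of cell_thin, cell_mid and pad above 0.05 m))); the robot touches nothing.
It fails at once if a spare cell is disturbed (two cells moved by more than 20 mm) (distance of each of cell_thin, cell_mid from where it was at the start of the episode above 0.02 m or distance of each of cell_thin, cell_thick from where it was at the start of the episode above 0.02 m or distance of each of cell_mid, cell_thick from where it was at the start of the episode above 0.02 m).
It fails at once if jar, screwdriver or tape moved by more than 30 mm (distance of any of jar, driver, tape from where it was at the start of the episode above 0.03 m).
It also fails if it takes over 72 s, if anything falls off the work surface, if the arm or the gripper's body presses on something with over 40 N, if the wrist force passes 120 N, or if a joint passes its speed limit or range.

## Working session

There is one attempt and no reset: what is moved stays moved. The work goes in short steps, Python scripts to look and compute and a shell command to move; the robot and the scene stay as the last step left them, time stands still between calls to the robot, and variables do not carry over. Pictures are saved under pics/ and viewed, at most 10 in all, crops included, and the job is handed in when it is done.

```bash
mkdir -p pics
cat > h.py <<'E'
import numpy as np, cv2
from station import status, optics
from scipy.spatial.transform import Rotation as R
def cam(n):
    c=optics.camera(n); return c['image'],np.array(c['camera_matrix']),np.array(c['world_from_camera'])
def ray(K,T,u,v,z):
    d=T[:3,:3]@np.linalg.solve(K,[u,v,1.]); o=T[:3,3]
    return o+d*(z-o[2])/d[2]
def proj(K,T,p):
    q=np.linalg.inv(T)@np.append(p,1); q=K@q[:3]; return q[:2]/q[2]
def save(n,im): cv2.imwrite(n,im[:,:,::-1])
E
python3 - <<'E'
from h import *
for n in('top','scene'):
    im,K,T=cam(n); save(f'pics/{n}0.png',im); np.savez(f'{n}0.npz',im=im,K=K,T=T); print(n,K[0],K[1],T.round(4).tolist())
s=status.observe(); print(s['time_s'],s['position'],s['tool_rot'],s['width'],s['ft_force'])
E
```

```text
top [448.52751561   0.         317.14596309] [  0.         448.52751561 232.59857102] [[-0.0265, -0.9838, 0.1773, 0.4024], [-0.9996, 0.0281, 0.0064, -0.0472], [-0.0113, -0.1771, -0.9841, 0.9332], [0.0, 0.0, 0.0, 1.0]]
scene [622.27624884   0.         322.268909  ] [  0.         622.27624884 243.21518553] [[0.229, 0.6628, -0.7129, 1.4311], [0.9732, -0.1696, 0.155, -0.2002], [-0.0182, -0.7293, -0.684, 0.9139], [0.0, 0.0, 0.0, 1.0]]
0.1 [0.27437641 0.56116238 0.2065588 ] [ 2.25426225e-01  9.74260052e-01 -5.96953235e-04 -1.11663280e-04] 0.08742094980025272 [-0.36899719 -0.20470354  0.27228028]
```

View pics/top0.png

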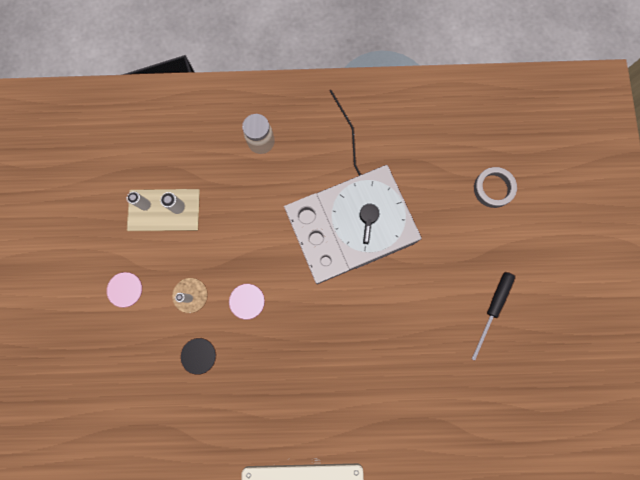

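View pics/scene0.png

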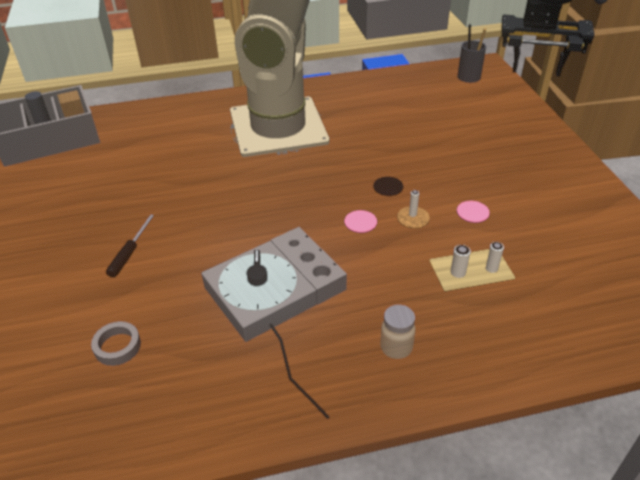

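Run:
```python
from h import *
d=np.load('top0.npz');im,K,T=d['im'],d['K'],d['T']
a=cv2.resize(im[160:290,280:425],None,fx=4,fy=4,interpolation=cv2.INTER_CUBIC)
s=np.load('scene0.npz')['im'][180:240,385:445]
b=cv2.resize(s,(200,200),interpolation=cv2.INTER_CUBIC); c=cv2.resize(im[270:320,160:220],(216,180),interpolation=cv2.INTER_CUBIC)
o=np.zeros((520,800,3),np.uint8);o[:,:580]=a;o[:200,590:790]=b;o[210:390,582:798]=c;save('pics/crop1.png',o)
hsv=cv2.cvtColor(im,cv2.COLOR_RGB2HSV)
print('dial',hsv[230,345],'deck',hsv[215,325],hsv[250,315],'cork',hsv[305,195],'wood',hsv[330,300],'lever',im[213,369])
```

```text
dial [105   9 216] deck [169  11 189] [169  10 207] cork [ 15  90 187] wood [ 12 121 152] lever [85 82 85]
```

View pics/crop1.png

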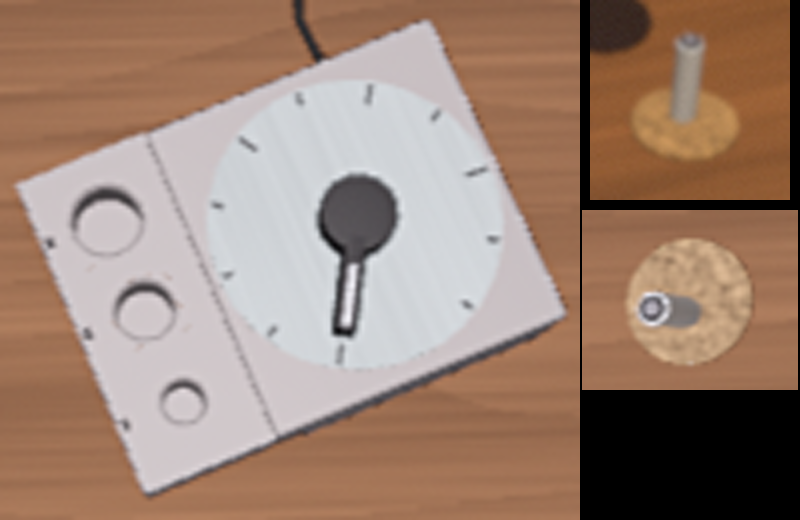

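Run:
```python
from h import *
d=np.load('top0.npz');im,K,T=d['im'],d['K'],d['T']
f=lambda x,y,z:ray(K,T,(x+.5)/4-.5+280,(y+.5)/4-.5+160,z)
A,B,C,D=[f(*p,.045) for p in((17,185),(430,20),(566,315),(148,495))]
print('edges',[np.linalg.norm(v).round(4) for v in(B-A,C-B,D-C,A-D)])
ctr=(A+B+C+D)/4; ex=(A+B-C-D); ex=(A-D)+(B-C); yaw1=np.arctan2(ex[1],ex[0]); ey=(A-B)+(D-C); yaw2=np.arctan2(ey[1],ey[0])-np.pi/2
print('ctr',ctr,np.degrees([yaw1,yaw2]))
yaw=(yaw1*170+yaw2*230)/400; Rz=R.from_euler('z',yaw).as_matrix()
for n,p in(('thick',(107,221)),('mid',(146,311)),('thin',(184,401))): 
    w=f(*p,.045); print(n,w,'chg',Rz.T@(w-ctr))
hsv=cv2.cvtColor(im,cv2.COLOR_RGB2HSV)
m=cv2.inRange(hsv,(85,4,150),(130,40,255)); m[:160]=0;m[290:]=0;m[:,:280]=0;m[:,425:]=0
c=max(cv2.findContours(m,0,1)[0],key=cv2.contourArea); e=cv2.fitEllipse(cv2.convexHull(c)); print('dial px',e)
w=ray(K,T,*e[0],.046);print('dial',w,'chg',Rz.T@(w-ctr),'dia',e[1][0]/K[0,0]*.9)
h=f(357,216,.071);t=f(343,333,.071);print('hub',h,'tip',t,np.linalg.norm(t-h),'lever ang chg',np.degrees(np.arctan2(*(t-h)[1::-1])-yaw)%360)
# cork pad and cell top: crop c scale 3.6
g=lambda x,y,z:ray(K,T,(x-582+.5)/3.6-.5+160,(y-210+.5)/3.6-.5+270,z)
print('pad',g(689,301,.005),'cell top',g(654,309,.068),'top dia',32/3.6/K[0,0]*.87)
for n,p in(('A',(133,198)),('B',(168,200))): print(n,ray(K,T,*p,.068))
for n,p in(('jar',(257,128)),):print(n,ray(K,T,*p,.085))
d=np.load('scene0.npz');K,T=d['K'],d['T'];k=200/60
print('cell top scene',ray(K,T,(690-590)/k+385,40/k+180,.068))
```

```text
edges [np.float64(0.2294), np.float64(0.1671), np.float64(0.2276), np.float64(0.1707)]
ctr [ 0.58148141 -0.11298364  0.045     ] [21.18941287 21.20048267]
thick [ 0.59953254 -0.02060322  0.045     ] chg [0.05023066 0.07960443 0.        ]
mid [ 0.55272969 -0.03915601  0.045     ] chg [-0.00011387  0.07922858  0.        ]
thin [ 0.50679926 -0.0568712   0.045     ] chg [-0.04934216  0.07931823  0.        ]
dial px ((368.2474060058594, 215.70928955078125), (71.73779296875, 74.126708984375), 108.90003204345703)
dial [ 0.59395984 -0.14563446  0.046     ] chg [-0.00017082 -0.03495366  0.001     ] dia 0.1439466062284407
hub [ 0.59271343 -0.14428911  0.071     ] tip [ 0.53477753 -0.13477216  0.071     ] 0.05871235389927569 lever ang chg 149.4757322481147
pad [0.44684825 0.22516246 0.005     ] cell top [0.44010621 0.22526692 0.068     ] top dia 0.017241602943460256
A [0.63895044 0.3241953  0.068     ]
B [0.63277049 0.25391045 0.068     ]
jar [0.772099   0.07341445 0.085     ]
cell top scene [0.44114897 0.22366042 0.068     ]
```

Pad candidates in the top view are the cork disc (189,295), pink discs (124,289) and (247,301), and a black disc (198,356). Only the speckled tan disc matches cork, and it carries a cell about 18 mm wide, so this is the thin cell and click 4. The lever is at the off tick. The charger edges measure 229 × 169 mm and the wells fall within 1 mm of where the description puts them.

I'll move above the lever, aligning the tool's x axis with it.

```bash
python3 -m crank '[[0,0,0,0,0,-0.1,0],[0,0,0,0,0,-0.191,0],[0,0,0,0,0,-0.191,0]]'
python3 -m crank '[[-0.15,-0.3,0,0,0,0,0],[-0.35,-0.6,0,0,0,0,0],[-0.54,-0.927,0,0,0,0,-0.2],[-0.54,-0.927,0,0,0,0,-0.2]]'
python3 -m crank '[[-0.18,-0.3,0,0,0,0,-0.2],[-0.36,-0.6,0,0,0,0,-0.2],[-0.54,-0.927,0,0,0,0,-0.2]]'
python3 -m crank '[[-0.18,-0.3,0,0,0,0,-0.2],[-0.36,-0.6,0,0,0,0,-0.2],[-0.54,-0.927,0,0,0,0,-0.2],[-0.54,-0.927,0,0,0,0,-0.2]]'
```

```text
time_s: 0.4
position: [0.2745, 0.5613, 0.2068]
tool_rot: [0.076, 0.997, -0.0, -0.0]
ft_force: [0.6, -0.3, 0.3]
width: 0.0705
grip_force: 0.0
time_s: 0.8
position: [0.3171, 0.457, 0.2075]
tool_rot: [0.083, 0.997, -0.001, 0.001]
ft_force: [0.6, -0.3, 1.3]
width: 0.0398
grip_force: 0.0
time_s: 1.1
position: [0.3527, 0.361, 0.2071]
tool_rot: [0.079, 0.997, 0.0, -0.0]
ft_force: [0.5, 0.2, -0.0]
width: 0.0347
grip_force: 0.0
time_s: 1.5
position: [0.3937, 0.2574, 0.2074]
tool_rot: [0.083, 0.997, -0.0, 0.0]
ft_force: [-0.6, 1.0, -0.7]
width: 0.0346
grip_force: 0.0
```

```bash
python3 -m crank '[[-0.18,-0.3,0,0,0,0,-0.2],[-0.36,-0.6,0,0,0,0,-0.2],[-0.54,-0.927,0,0,0,0,-0.2]]'
python3 -m crank '[[-0.18,-0.3,0,0,0,0,-0.2],[-0.36,-0.6,0,0,0,0,-0.2],[-0.54,-0.927,0,0,0,0,-0.2]]'
python3 -m crank '[[-0.18,-0.3,0,0,0,0,-0.2],[-0.36,-0.6,0,0,0,0,-0.2],[-0.54,-0.927,0,0,0,0,-0.2]]'
python3 -m crank '[[-0.18,-0.3,0,0,0,0,-0.2],[-0.36,-0.6,0,0,0,0,-0.2],[-0.54,-0.927,0,0,0,0,-0.2],[-0.54,-0.927,0,0,0,0,-0.2],[-0.54,-0.927,0,0,0,0,-0.2]]'
python3 - <<'E'
from h import *
im,K,T=cam('wrist');save('pics/w1.png',im);np.savez('w1.npz',im=im,K=K,T=T)
s=status.observe();print(s['position'],s['tool_rot'],s['qpos']);print(T.round(3).tolist())
x=R.from_quat(s['tool_rot']).as_matrix()[:,0];print(np.degrees(np.arctan2(x[1],x[0])))
for p in((.5935,-.145,.071),(.5346,-.136,.071),(.5068,-.0569,.045),(s['position'][0],s['position'][1],.071)):print(proj(K,T,p))
E
```

```text
time_s: 1.8
position: [0.431, 0.1617, 0.2072]
tool_rot: [0.079, 0.997, 0.0, 0.0]
ft_force: [0.8, 0.7, -0.4]
width: 0.0348
grip_force: 0.0
time_s: 2.1
position: [0.4703, 0.0617, 0.2073]
tool_rot: [0.079, 0.997, 0.0, 0.0]
ft_force: [0.4, 0.0, 0.6]
width: 0.0348
grip_force: 0.0
time_s: 2.4
position: [0.5096, -0.0381, 0.2073]
tool_rot: [0.079, 0.997, 0.0, 0.0]
ft_force: [-0.2, 0.9, -0.9]
width: 0.0347
grip_force: 0.0
time_s: 2.9
position: [0.5482, -0.1378, 0.2068]
tool_rot: [0.079, 0.997, -0.0, -0.0]
ft_force: [-0.6, -0.0, 0.0]
width: 0.0349
grip_force: 0.0
[ 0.54816471 -0.13676819  0.20683687] [ 7.80812551e-02  9.96946917e-01  2.03951546e-04 -3.47456091e-04] [-0.29935776  0.2098401   0.53799358  1.65032183 -0.11093008  1.31265838
  1.67191033]
[[0.157, 0.949, 0.273, 0.472], [0.988, -0.151, -0.044, -0.126], [-0.0, 0.276, -0.961, 0.384], [0.0, 0.0, 0.0, 1.0]]
171.04343716672398
[320.41542759 281.23734851]
[320.00142029 212.87450329]
[406.6769316  160.69097748]
[321.66300522 228.99531861]
```

View pics/w1.png

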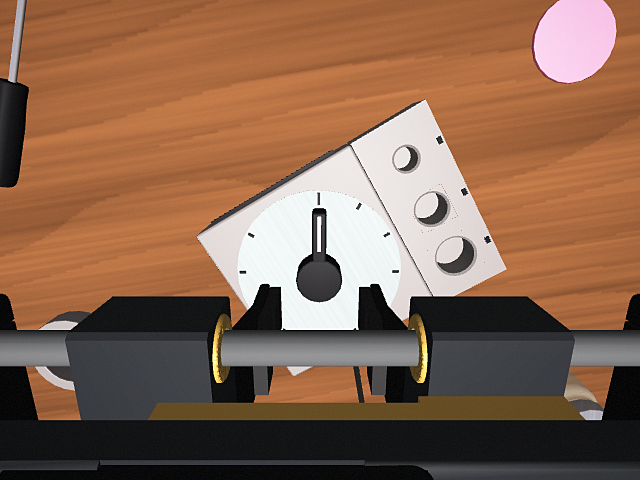

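The wrist view shows the hub at (319,278), the lever end at (319,208) and the thin well at (405,158). All are within about 3 mm of the prediction. I'll descend over the lever and grip it.

```bash
python3 -m crank '[[0,0,0.2,0,0,0,-0.2],[0,0,0.5,0,0,0,-0.2],[0,0,0.9,0,0,0,-0.2],[0,0,0.9,0,0,0,-0.2]]'
python3 -m crank '[[0,0,0.2,0,0,0,-0.2],[0,0,0.4,0,0,0,-0.2],[0,0,0.5,0,0,0,-0.2],[0,0,0.5,0,0,0,-0.2]]'
python3 -m crank '[[0,0,0,0,0,0,-0.5],[0,0,0,0,0,0,-0.7],[0,0,0,0,0,0,-0.9],[0,0,0,0,0,0,-1],[0,0,0,0,0,0,-1],[0,0,0,0,0,0,-1]]' 20
python3 - <<'E'
from h import *
# arc rows: TCP at radius 46 outward +x tool; rotation a about tool z (cw from above); axis at (-r,0)
r=.46
for a in range(6,67,6):
    t=np.radians(a); print(a, (r*(np.cos(t)-1)).round(3), (r*np.sin(t)).round(3), round(a/90,3))
E
```

```text
time_s: 3.35
position: [0.545, -0.1352, 0.1129]
tool_rot: [0.077, 0.997, 0.0, -0.004]
ft_force: [-0.2, 0.7, -0.0]
width: 0.0345
grip_force: 0.0
time_s: 3.75
position: [0.5479, -0.137, 0.0673]
tool_rot: [0.077, 0.997, 0.0, -0.0]
ft_force: [0.3, 0.0, 0.3]
width: 0.0346
grip_force: 0.0
time_s: 4.35
position: [0.548, -0.1379, 0.0673]
tool_rot: [0.077, 0.997, 0.0, 0.0]
ft_force: [0.4, 0.6, 1.0]
width: 0.0014
grip_force: 0.0
6 -0.003 0.048 0.067
12 -0.01 0.096 0.133
18 -0.023 0.142 0.2
24 -0.04 0.187 0.267
30 -0.062 0.23 0.333
36 -0.088 0.27 0.4
42 -0.118 0.308 0.467
48 -0.152 0.342 0.533
54 -0.19 0.372 0.6
60 -0.23 0.398 0.667
66 -0.273 0.42 0.733
```

The fingers closed to 1.4 mm, so they missed the lever. I'll look.

Run:
```python
from h import *
im,K,T=cam('wrist');im2,K2,T2=cam('top');im3,K3,T3=cam('scene')
o=np.zeros((560,800,3),np.uint8);o[:360,:480]=cv2.resize(im,(480,360));o[:360,480:]=cv2.resize(im2[150:290,300:430],(320,360));o[360:,:300]=cv2.resize(im3[220:320,200:350],(300,200))
save('pics/m1.png',o)
```

```text
(no output)
```

View pics/m1.png

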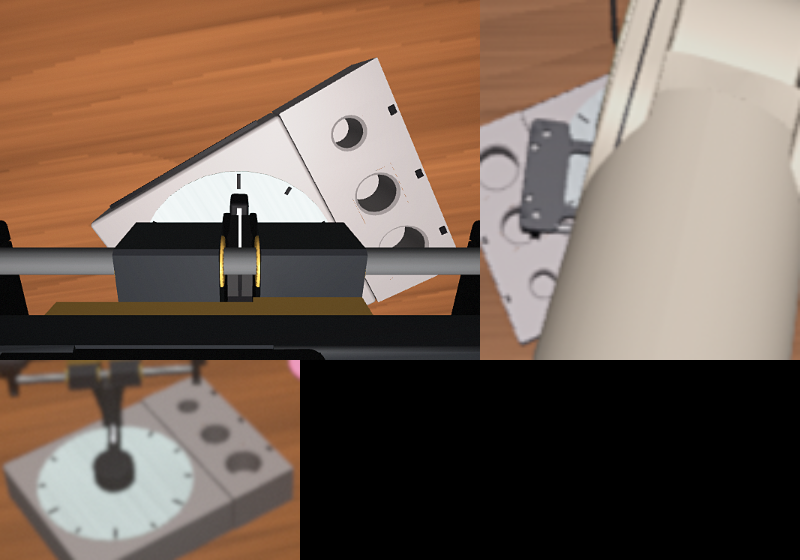

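Run:
```python
from h import *
im,K,T=cam('wrist');im3,K3,T3=cam('scene')
s=status.observe();print(s['position'],s['width'],s['grip_force'])
o=np.zeros((420,800,3),np.uint8);o[:,:400]=cv2.resize(im[220:420,225:415],(400,420),interpolation=cv2.INTER_CUBIC);o[:,400:]=cv2.resize(im3[220:290,225:292],(400,420),interpolation=cv2.INTER_CUBIC)
save('pics/m2.png',o)
p=s['position']
for z in(.053,.0673):print(proj(K,T,(p[0],p[1],z)),proj(K3,T3,(p[0],p[1],z)))
print('lever end',proj(K,T,(.5346,-.136,.071)),proj(K3,T3,(.5346,-.136,.071)),'hub',proj(K3,T3,(.5935,-.145,.071)))
```

```text
[ 0.54796596 -0.13792295  0.06718619] 0.00063158673389824 0.0
[320.79410117 284.44258454] [258.42050316 259.41106032]
[320.88564506 295.37494854] [257.77524064 254.21403383]
lever end [320.62025914 272.06787391] [257.5208854  248.11436406] hub [257.63530277 269.64861894]
```

View pics/m2.png

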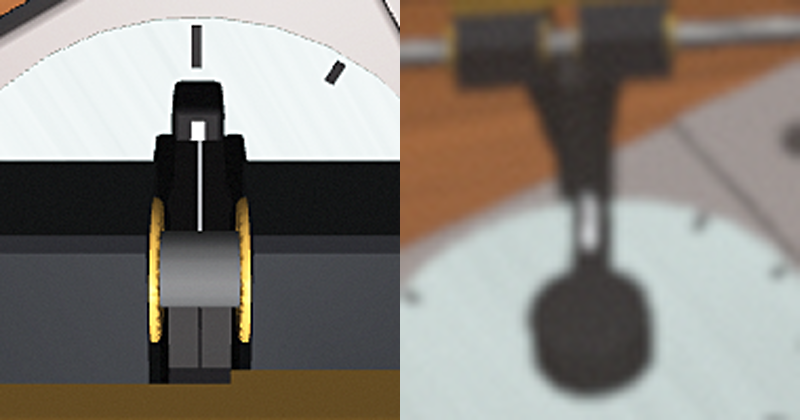

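The picture suggests the closed fingertips are above the lever: its white stripe shows through the gap between the fingers at crop (198,180). I'll open, feel downward in small steps while watching the force, and close again.

```bash
python3 -m crank '[[0,0,0,0,0,0,-0.6],[0,0,0,0,0,0,-0.2],[0,0,0,0,0,0,-0.2],[0,0,0,0,0,0,-0.2],[0,0,0,0,0,0,-0.2]]'
python3 -m crank '[[0,0,0.02,0,0,0,-0.2],[0,0,0.03,0,0,0,-0.2],[0,0,0.03,0,0,0,-0.2]]'
python3 -m crank '[[0,0,0.01,0,0,0,-0.2],[0,0,0.02,0,0,0,-0.2],[0,0,0.02,0,0,0,-0.2]]'
python3 -m crank '[[0,0,0,0,0,0,-0.5],[0,0,0,0,0,0,-0.7],[0,0,0,0,0,0,-0.7],[0,0,0,0,0,0,-1],[0,0,0,0,0,0,-1],[0,0,0,0,0,0,-1],[0,0,0,0,0,0,-1]]' 20
```

```text
time_s: 5.1
position: [0.548, -0.1379, 0.0672]
tool_rot: [0.077, 0.997, 0.0, 0.0]
ft_force: [0.5, -0.3, -0.4]
width: 0.031
grip_force: 0.0
time_s: 5.4
position: [0.5478, -0.1379, 0.064]
tool_rot: [0.077, 0.997, 0.0, -0.0]
ft_force: [-0.5, 1.1, 0.3]
width: 0.0349
grip_force: 0.0
time_s: 5.7
position: [0.5479, -0.1379, 0.0621]
tool_rot: [0.077, 0.997, 0.0, -0.0]
ft_force: [0.1, 0.1, -0.1]
width: 0.0349
grip_force: 0.0
time_s: 6.4
position: [0.548, -0.1379, 0.0622]
tool_rot: [0.077, 0.997, 0.0, 0.0]
ft_force: [-0.5, -0.2, 0.0]
width: 0.0009
grip_force: 0.0
```

```bash
python3 -m crank '[[0,0,0.01,0,0,0,-1],[0,0,0.02,0,0,0,-1],[0,0,0.03,0,0,0,-1],[0,0,0.03,0,0,0,-1]]'
python3 - <<'E'
from h import *
im,K,T=cam('wrist');im3,K3,T3=cam('scene')
s=status.observe();print(s['position'],s['width'],s['ft_force'])
o=np.zeros((420,800,3),np.uint8);o[:,:400]=cv2.resize(im[220:420,225:415],(400,420),interpolation=cv2.INTER_CUBIC);o[:,400:]=cv2.resize(im3[220:290,225:292],(400,420),interpolation=cv2.INTER_CUBIC)
save('pics/m3.png',o)
E
```

```text
time_s: 6.8
position: [0.5479, -0.1379, 0.059]
tool_rot: [0.077, 0.997, 0.0, -0.0]
ft_force: [0.3, 0.5, -0.6]
width: 0.0003
grip_force: 0.0
[ 0.54795976 -0.13792229  0.05918852] 0.0004516765281299984 [0.04121192 0.75819474 0.35729029]
```

View pics/m3.png

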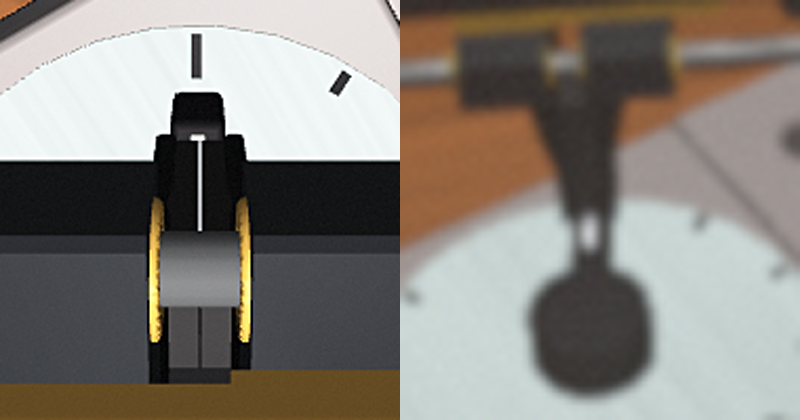

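Run:
```python
from h import *
from scipy.optimize import least_squares
d=np.load('w1.npz');K,T=d['K'],d['T']
c=np.array([.5815,-.1130]);Rz=R.from_euler('z',21.2,degrees=True).as_matrix()[:2,:2]
W=lambda x,y,z:np.append(c+Rz@[x,y],z)
P=[W(-.05,.08,.045),W(0,.08,.045),W(.05,.08,.045),W(0,-.035,.071),W(-.085,.115,.045),W(-.085,-.115,.045),W(.085,.115,.045)]
U=np.array([(405,158),(431,208),(456,255),(319,278),(427,100),(197,237),(506,269)])
res=lambda q:(np.array([proj(K,T,p-np.array([q[0],q[1],q[2]])) for p in P])-U).ravel()
for z in (0,1):
    r=least_squares(lambda q:res(np.append(q,0)) if not z else res(q),np.zeros(2+z),x_scale=.01); print(r.x.round(4),r.fun.round(1))
print(K[0,0],res([0,0,0]).round(1))
```

```text
[0.0011 0.0003] [ 1.6  0.3  1.2  0.5  0.1  0.3  0.2  2.9 -1.4 -1.6 -2.4 -1.2  0.8 -0.6]
[ 0.0004 -0.0002  0.0035] [ 1.4  0.8  0.8  0.5 -0.6 -0.2  1.   2.1 -1.8 -0.5 -0.5 -1.6 -0.3 -1.2]
390.93861742029736 [ 2.1  1.6  1.6  1.7  0.5  1.4  0.8  4.1 -0.9 -0.3 -1.8 -0.1  1.2  0.5]
```

Both views agree that the real fingertips sit about 25 mm higher than the tool figures say, at z ≈ 0.072 with the TCP reading 0.059. I'll touch the lever top gently to measure this.

```bash
python3 -m crank '[[0,0,0.01,0,0,0,-1],[0,0,0.02,0,0,0,-1],[0,0,0.02,0,0,0,-1]]'
python3 -m crank '[[0,0,0.01,0,0,0,-1],[0,0,0.02,0,0,0,-1],[0,0,0.02,0,0,0,-1]]'
```

```text
time_s: 7.2
position: [0.5479, -0.1379, 0.057]
tool_rot: [0.077, 0.997, 0.0, -0.0]
ft_force: [-0.2, 0.1, -0.0]
width: 0.0004
grip_force: 0.0
time_s: 7.5
position: [0.548, -0.138, 0.0561]
tool_rot: [0.077, 0.997, 0.0, 0.0]
ft_force: [-4.3, 1.2, 10.7]
width: 0.0004
grip_force: 5.1
```

Contact came at TCP z = 0.056 on the lever top (0.071). So the real fingertip is about 14.5 mm above the reported TCP, not 14 mm below it, and I'll use that from here. Now back off, open, go down beside the lever and grip.

```bash
python3 -m crank '[[0,0,-0.05,0,0,0,-0.6],[0,0,-0.1,0,0,0,-0.2],[0,0,-0.1,0,0,0,-0.2],[0,0,-0.1,0,0,0,-0.2],[0,0,-0.1,0,0,0,-0.2]]'
python3 -m crank '[[0,0,0.08,0,0,0,-0.2],[0,0,0.15,0,0,0,-0.2],[0,0,0.2,0,0,0,-0.2],[0,0,0.24,0,0,0,-0.2],[0,0,0.27,0,0,0,-0.2],[0,0,0.27,0,0,0,-0.2]]'
python3 -m crank '[[0,0,0,0,0,0,-0.5],[0,0,0,0,0,0,-0.7],[0,0,0,0,0,0,-0.7],[0,0,0,0,0,0,-1],[0,0,0,0,0,0,-1],[0,0,0,0,0,0,-1]]' 15
```

```text
time_s: 8.0
position: [0.5479, -0.1378, 0.065]
tool_rot: [0.077, 0.997, 0.0, -0.0]
ft_force: [0.1, -0.0, 0.4]
width: 0.0306
grip_force: 0.0
time_s: 8.6
position: [0.5478, -0.1379, 0.0378]
tool_rot: [0.077, 0.997, 0.0, -0.0]
ft_force: [0.4, -0.3, 0.0]
width: 0.0347
grip_force: 0.0
time_s: 9.2
position: [0.548, -0.1384, 0.0384]
tool_rot: [0.078, 0.997, -0.0, 0.0]
ft_force: [-0.5, -1.5, 0.6]
width: 0.0119
grip_force: 15.0
```

Gripped at 11.9 mm. Now turn 120° clockwise in two 60° arcs.

```bash
python3 -m crank '[[-0.003,0.048,0,0,0,0.067,-1],[-0.01,0.096,0,0,0,0.133,-1],[-0.023,0.142,0,0,0,0.2,-1],[-0.04,0.187,0,0,0,0.267,-1],[-0.062,0.23,0,0,0,0.333,-1],[-0.088,0.27,0,0,0,0.4,-1],[-0.118,0.308,0,0,0,0.467,-1],[-0.152,0.342,0,0,0,0.533,-1],[-0.19,0.372,0,0,0,0.6,-1],[-0.23,0.398,0,0,0,0.667,-1],[-0.23,0.398,0,0,0,0.667,-1]]'
python3 -m crank '[[-0.003,0.048,0,0,0,0.067,-1],[-0.01,0.096,0,0,0,0.133,-1],[-0.023,0.142,0,0,0,0.2,-1],[-0.04,0.187,0,0,0,0.267,-1],[-0.062,0.23,0,0,0,0.333,-1],[-0.088,0.27,0,0,0,0.4,-1],[-0.118,0.308,0,0,0,0.467,-1],[-0.152,0.342,0,0,0,0.533,-1],[-0.19,0.372,0,0,0,0.6,-1],[-0.23,0.398,0,0,0,0.667,-1],[-0.23,0.398,0,0,0,0.667,-1],[-0.23,0.398,0,0,0,0.667,-1]]'
python3 - <<'E'
from h import *
s=status.observe();x=R.from_quat(s['tool_rot']).as_matrix()[:,0];a=np.degrees(np.arctan2(x[1],x[0]));print(a,'joint',150-(a-21.2),s['position'],s['qpos'])
E
```

```text
time_s: 10.3
position: [0.5777, -0.1019, 0.0383]
tool_rot: [0.566, 0.824, -0.0, 0.001]
ft_force: [2.1, -0.9, -0.1]
width: 0.0119
grip_force: 15.0
time_s: 11.5
position: [0.6238, -0.1088, 0.0384]
tool_rot: [0.902, 0.433, 0.001, 0.001]
ft_force: [7.3, -0.6, -3.4]
width: 0.0118
grip_force: 15.1
51.28043482146384 joint 119.91956517853616 [ 0.62375448 -0.1088279   0.03838442] [-0.5403921   0.64827934  0.88147838  1.65717788 -0.55064231  1.10002462
 -0.17727419]
```

The lever is at 119.9°. I'll release, rise and head to the pad, then check the switch from the top camera and the cell from the wrist camera.

```bash
python3 -m crank '[[0,0,0,0,0,0,-0.6],[0,0,0,0,0,0,-0.3],[0,0,0,0,0,0,-0.2],[0,0,0,0,0,0,-0.2]]'
python3 -m crank '[[0,0,-0.2,0,0,0,-0.2],[0,0,-0.5,0,0,0,-0.2],[0,0,-0.75,0,0,0,-0.2]]'
python3 -m crank '[[0,0,-0.4,0,0,0,-0.2],[0,0,-0.75,0,0,0,-0.2],[0,0,-0.75,0,0,0,0]]'
python3 -m crank '[[0.12,-0.3,0,0,0,0,0],[0.24,-0.6,0,0,0,0,0],[0.363,-0.879,0,0,0,0,0]]'
python3 -m crank '[[0.12,-0.3,0,0,0,0,0],[0.24,-0.6,0,0,0,0,0],[0.363,-0.879,0,0,0,0,0]]'
python3 -m crank '[[0.12,-0.3,0,0,0,0,0],[0.24,-0.6,0,0,0,0,0],[0.363,-0.879,0,0,0,0,0]]'
python3 -m crank '[[0.12,-0.3,0,0,0,0,0],[0.24,-0.6,0,0,0,0,0],[0.363,-0.879,0,0,0,0,0],[0.363,-0.879,0,0,0,0,0],[0.363,-0.879,0,0,0,0,0]]'
python3 - <<'E'
from h import *
im,K,T=cam('wrist');im2,K2,T2=cam('top');s=status.observe();print(s['position'],s['tool_rot'])
np.savez('w2.npz',im=im,K=K,T=T)
o=np.zeros((480,800,3),np.uint8);o[:360,:480]=cv2.resize(im,(480,360));o[:260,500:790]=cv2.resize(im2[160:290,280:425],(290,260))
save('pics/m4.png',o)
for p in((.4405,.2245,.07),(.4405,.2245,.005),(s['position'][0],s['position'][1],.07)):print(proj(K,T,p)*.75)
E
```

```text
time_s: 11.9
position: [0.622, -0.1092, 0.0381]
tool_rot: [0.902, 0.431, -0.0, -0.0]
ft_force: [0.1, 0.2, -0.3]
width: 0.0315
grip_force: 0.0
time_s: 12.2
position: [0.6221, -0.1094, 0.1144]
tool_rot: [0.902, 0.431, -0.0, -0.0]
ft_force: [0.4, -0.1, -0.6]
width: 0.0347
grip_force: 0.0
time_s: 12.5
position: [0.6242, -0.1103, 0.1931]
tool_rot: [0.902, 0.431, 0.003, 0.002]
ft_force: [-0.8, -0.5, 0.5]
width: 0.038
grip_force: 0.0
time_s: 12.8
position: [0.5756, -0.0249, 0.1875]
tool_rot: [0.902, 0.431, -0.0, -0.0]
ft_force: [-0.3, 0.7, 0.3]
width: 0.043
grip_force: 0.0
time_s: 13.1
position: [0.5299, 0.0588, 0.1876]
tool_rot: [0.902, 0.431, -0.0, -0.0]
ft_force: [0.6, 0.6, 0.3]
width: 0.0434
grip_force: 0.0
time_s: 13.4
position: [0.4843, 0.1423, 0.1878]
tool_rot: [0.902, 0.431, -0.0, -0.0]
ft_force: [0.4, -0.3, -1.0]
width: 0.0434
grip_force: 0.0
time_s: 13.9
position: [0.4396, 0.2247, 0.1879]
tool_rot: [0.902, 0.432, -0.0, 0.0]
ft_force: [0.5, -0.7, 0.3]
width: 0.0437
grip_force: 0.0
[0.44037354 0.22350564 0.18806918] [ 9.02602805e-01  4.30474344e-01 -8.99964335e-05  8.07964607e-05]
[241.0125077  173.23440988]
[240.76055962 160.57059074]
[241.5162304  174.03237352]
```

View pics/m4.png

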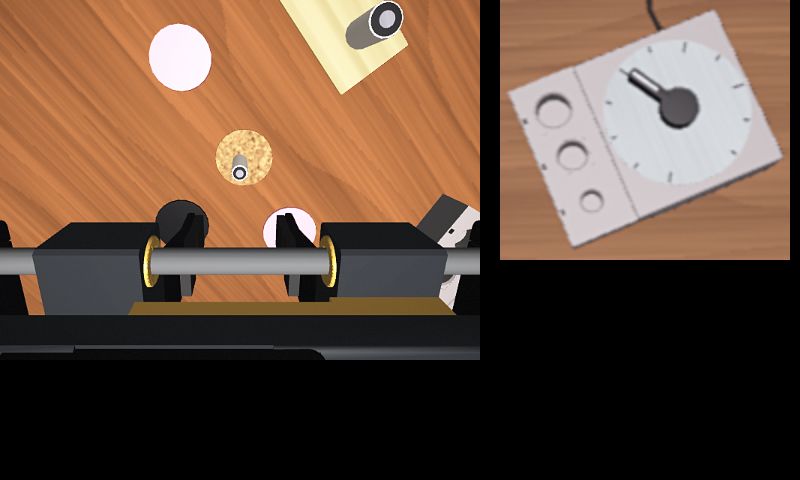

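The lever rests on the long tick 4. The cell top is at (239,173) against a predicted (241,173). I'll descend and grip the cell.

```bash
python3 -m crank '[[0,0,0.2,0,0,0,0],[0,0,0.5,0,0,0,0],[0,0,0.8,0,0,0,0],[0,0,0.8,0,0,0,0]]'
python3 -m crank '[[0,0,0.25,0,0,0,0],[0,0,0.5,0,0,0,0],[0,0,0.7,0,0,0,0],[0,0,0.82,0,0,0,0],[0,0,0.82,0,0,0,0]]'
python3 -m crank '[[0,0,0,0,0,0,-0.3],[0,0,0,0,0,0,-0.45],[0,0,0,0,0,0,-0.55],[0,0,0,0,0,0,-0.6],[0,0,0,0,0,0,-0.7],[0,0,0,0,0,0,-1],[0,0,0,0,0,0,-1],[0,0,0,0,0,0,-1]]' 15
```

```text
time_s: 14.4
position: [0.4386, 0.2221, 0.1054]
tool_rot: [0.903, 0.43, -0.003, 0.001]
ft_force: [0.1, -0.1, -0.9]
width: 0.0434
grip_force: 0.0
time_s: 14.9
position: [0.44, 0.224, 0.0261]
tool_rot: [0.902, 0.431, -0.001, 0.0]
ft_force: [0.5, -0.4, 0.2]
width: 0.0436
grip_force: 0.0
time_s: 15.7
position: [0.4402, 0.2249, 0.0265]
tool_rot: [0.902, 0.431, 0.0, -0.0]
ft_force: [-1.1, 0.5, 5.4]
width: 0.0174
grip_force: 15.0
```

```bash
python3 -m crank '[[0,0,-0.1,0,0,0,-1],[0,0,-0.3,0,0,0,-1],[0,0,-0.7,0,0,0,-1],[0,0,-1,0,0,0,-1]]'
python3 -m crank '[[-0.2,0.25,0,0,0,0,-1],[-0.4,0.5,0,0,0,0,-1],[-0.593,0.76,0,0,0,0,-1]]'
python3 -m crank '[[-0.2,0.25,0,0,0,0,-1],[-0.4,0.5,0,0,0,0,-1],[-0.593,0.76,0,0,0,0,-1]]'
python3 -m crank '[[-0.2,0.25,0,0,0,0,-1],[-0.4,0.5,0,0,0,0,-1],[-0.593,0.76,0,0,0,0,-1],[-0.593,0.76,0,0,0,0,-1],[-0.593,0.76,0,0,0,0,-1]]'
python3 - <<'E'
from h import *
im,K,T=cam('wrist');im3,K3,T3=cam('scene');s=status.observe();p=s['position'];print(p,s['tool_rot'],s['width'])
np.savez('w3.npz',im=im,K=K,T=T);np.savez('s3.npz',im=im3,K=K3,T=T3)
w=np.array([.5063,-.0567])
o=np.zeros((480,800,3),np.uint8);
a=cv2.resize(im[180:420,200:440],(480,480),interpolation=cv2.INTER_CUBIC);o[:,:480]=a
o[:400,480:]=cv2.resize(im3[180:280,260:340],(320,400),interpolation=cv2.INTER_CUBIC);save('pics/m5.png',o)
for n,q in(('well',(*w,.045)),('cellbot',(p[0],p[1],p[2]-.0205)),('celltop',(p[0],p[1],p[2]+.0425))):
    a=proj(K,T,q);b=proj(K3,T3,q);print(n,a,(a-[200,180])*2,b,(b-[260,180])*4+[480,0])
E
```

```text
time_s: 16.1
position: [0.4403, 0.2239, 0.1281]
tool_rot: [0.903, 0.431, 0.0, 0.0]
ft_force: [0.7, 0.7, 0.1]
width: 0.0174
grip_force: 15.0
time_s: 16.4
position: [0.4618, 0.1296, 0.1267]
tool_rot: [0.902, 0.431, 0.0, -0.0]
ft_force: [0.2, 0.1, -0.4]
width: 0.0174
grip_force: 15.0
time_s: 16.7
position: [0.4836, 0.0354, 0.1266]
tool_rot: [0.902, 0.431, 0.0, -0.0]
ft_force: [0.7, 0.4, -0.0]
width: 0.0175
grip_force: 15.0
time_s: 17.2
position: [0.5053, -0.0579, 0.1264]
tool_rot: [0.903, 0.43, -0.0, 0.0]
ft_force: [0.5, 0.7, -1.1]
width: 0.0174
grip_force: 15.0
[ 0.50536423 -0.0560132   0.12623465] [ 9.02087511e-01  4.31553028e-01 -7.16838344e-05 -3.17007342e-04] 0.01711426107288722
well [320.42310202 242.19962541] [240.84620403 124.39925082] [294.78408126 241.46048434] [619.13632503 245.84193735]
cellbot [318.56687563 272.91336519] [237.13375125 185.82673038] [293.54986088 218.71376034] [614.19944351 154.85504136]
celltop [318.24953938 329.87493907] [236.49907876 299.74987814] [291.91429026 193.84111961] [607.65716102  55.36447844]
```

View pics/m5.png

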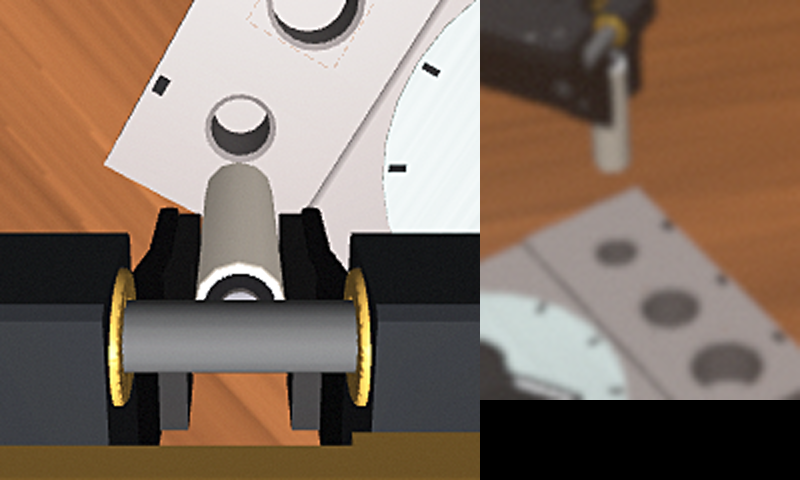

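The cell hangs upright, nearly over the thin well: well at (240,128) and cell bottom edge at (238,163) in the wrist crop. The correction is about 1 mm. I'll apply it and go down to the mouth, then insert slowly while watching the force.

```bash
python3 -m crank '[[0.01,0.007,0.2,0,0,0,-1],[0.01,0.007,0.4,0,0,0,-1],[0.01,0.007,0.53,0,0,0,-1],[0.01,0.007,0.56,0,0,0,-1],[0.01,0.007,0.56,0,0,0,-1],[0.01,0.007,0.56,0,0,0,-1]]'
python3 -m crank '[[0,0,0.02,0,0,0,-1],[0,0,0.04,0,0,0,-1],[0,0,0.05,0,0,0,-1],[0,0,0.05,0,0,0,-1]]'
python3 -m crank '[[0,0,0.01,0,0,0,-1],[0,0,0.02,0,0,0,-1],[0,0,0.03,0,0,0,-1],[0,0,0.03,0,0,0,-1]]'
```

```text
time_s: 17.9
position: [0.5072, -0.0566, 0.071]
tool_rot: [0.902, 0.431, 0.0, 0.0]
ft_force: [0.3, -0.6, -0.7]
width: 0.0173
grip_force: 15.0
time_s: 18.3
position: [0.5067, -0.0567, 0.0652]
tool_rot: [0.902, 0.431, -0.0, -0.0]
ft_force: [-0.3, 0.2, -1.2]
width: 0.0174
grip_force: 15.0
time_s: 18.7
position: [0.5066, -0.0567, 0.0621]
tool_rot: [0.902, 0.431, -0.0, -0.0]
ft_force: [0.7, 0.4, -0.7]
width: 0.0175
grip_force: 15.0
```

No contact 4 mm below the mouth, so the cell is entering. I'll continue to the floor.

```bash
python3 -m crank '[[0,0,0.03,0,0,0,-1],[0,0,0.06,0,0,0,-1],[0,0,0.09,0,0,0,-1],[0,0,0.12,0,0,0,-1],[0,0,0.12,0,0,0,-1]]'
python3 -m crank '[[0,0,0.03,0,0,0,-1],[0,0,0.06,0,0,0,-1],[0,0,0.09,0,0,0,-1],[0,0,0.11,0,0,0,-1],[0,0,0.11,0,0,0,-1]]'
python3 -m crank '[[0,0,0.01,0,0,0,-1],[0,0,0.02,0,0,0,-1],[0,0,0.025,0,0,0,-1],[0,0,0.025,0,0,0,-1]]'
```

```text
time_s: 19.2
position: [0.5065, -0.0567, 0.0498]
tool_rot: [0.902, 0.431, -0.0, -0.0]
ft_force: [0.3, -0.2, -0.5]
width: 0.0174
grip_force: 15.0
time_s: 19.7
position: [0.5066, -0.0567, 0.0389]
tool_rot: [0.902, 0.431, -0.0, -0.0]
ft_force: [0.2, 0.2, -0.8]
width: 0.0172
grip_force: 15.0
time_s: 20.1
position: [0.5067, -0.0567, 0.0367]
tool_rot: [0.902, 0.431, 0.0, -0.0]
ft_force: [0.3, -0.0, -0.5]
width: 0.0172
grip_force: 15.0
```

```bash
python3 -m crank '[[0,0,0.01,0,0,0,-1],[0,0,0.015,0,0,0,-1],[0,0,0.015,0,0,0,-1]]'
python3 -m crank '[[0,0,0,0,0,0,-0.55],[0,0,0,0,0,0,-0.45],[0,0,0,0,0,0,-0.3],[0,0,0,0,0,0,-0.1],[0,0,0,0,0,0,0],[0,0,0,0,0,0,0]]'
python3 -m crank '[[0,0,-0.1,0,0,0,0],[0,0,-0.3,0,0,0,0],[0,0,-0.6,0,0,0,0],[0,0,-1,0,0,0,0],[0,0,-1,0,0,0,0]]'
python3 -m crank '[[0.3,-0.3,-0.2,0,0,0,0],[0.6,-0.6,-0.2,0,0,0,0],[0.9,-0.9,-0.2,0,0,0,0],[0.9,-0.9,-0.2,0,0,0,0]]'
python3 -m crank '[[0.3,-0.3,0,0,0,0,0],[0.6,-0.6,0,0,0,0,0],[0.9,-0.9,0,0,0,0,0],[0.9,-0.9,0,0,0,0,0]]'
python3 - <<'E'
from h import *
im2,K2,T2=cam('top');im3,K3,T3=cam('scene')
o=np.zeros((520,800,3),np.uint8);o[:,:580]=cv2.resize(im2[160:290,280:425],(580,520),interpolation=cv2.INTER_CUBIC);o[:300,585:800]=cv2.resize(im3[210:280,260:310],(215,300),interpolation=cv2.INTER_CUBIC)
save('pics/end.png',o)
w=np.array([.5063,-.0567])
for z in(.078,.083,.045):a=proj(K2,T2,(*w,z));b=proj(K3,T3,(*w,z));print(z,(a-[280,160])*4,(b-[260,210])*4.29+[585,0])
E
```

```text
time_s: 20.4
position: [0.5072, -0.0568, 0.0363]
tool_rot: [0.902, 0.431, 0.0, -0.0]
ft_force: [-5.6, 0.6, 17.5]
width: 0.0176
grip_force: 15.0
time_s: 21.0
position: [0.5067, -0.0566, 0.0352]
tool_rot: [0.902, 0.431, -0.0, -0.0]
ft_force: [0.9, 0.3, 0.1]
width: 0.0416
grip_force: 0.0
time_s: 21.5
position: [0.5093, -0.0575, 0.1398]
tool_rot: [0.903, 0.431, 0.003, 0.001]
ft_force: [-1.0, -0.5, 0.2]
width: 0.0438
grip_force: 0.0
time_s: 21.9
position: [0.4925, 0.0761, 0.1554]
tool_rot: [0.901, 0.435, 0.0, -0.001]
ft_force: [-0.7, -0.1, -0.2]
width: 0.0432
grip_force: 0.0
time_s: 22.3
position: [0.4785, 0.2023, 0.1551]
tool_rot: [0.901, 0.435, -0.0, -0.0]
ft_force: [0.2, 0.0, 0.2]
width: 0.0437
grip_force: 0.0
0.078 [182.67873556 392.47615834] [730.82343951  83.56382522]
0.083 [182.75667231 391.20604362] [730.29753352  75.61373759]
0.045 [182.18590593 400.50767372] [734.22370859 134.96547781]
```

View pics/end.png

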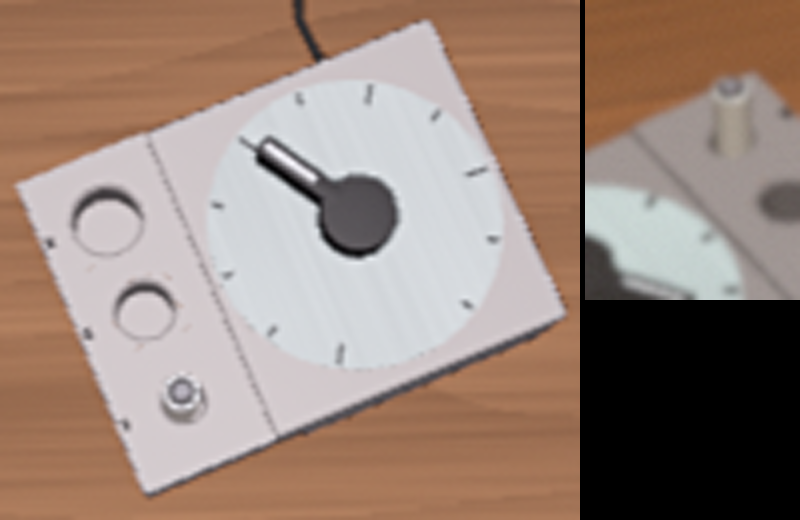

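The cell stands upright in the thin well: its top is at (182,392), as predicted for fully home, and I felt floor contact. The lever points at the long tick 4 (250,145).

```bash
python3 -c "
from station import hand_in
print(hand_in())"
```

```text
the job is handed in; nothing more can be done
None
```

I set the switch to click 4, stood the thin cell fully home in the thin well, and handed the job in at about 22 s; the hand-in returned no verdict, and I did not re-image the spare cells, jar, screwdriver or tape afterwards.

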